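Set up the grain mill for coarse meal

TASK

Get the grain mill ready to grind coarse meal. Its washed flour drawer stands on end to dry: lay it open side up and slide it, knob outwards, fully home between the guides under the mill until the catches click and hold it, and turn the grind dial so that its pointer stands at the orange dot. Leave the tall jar, the bowl of oats and the bowl of linseed standing where they are.

Things in the scene. Friction and masses are not known exactly. Their poses are not given: they have to be found in the camera images.
- mill: fixed grain mill: beech housing 150 deep (x) x 240 wide, steel top at z 167; hopper 106 dia (rim z 223) at x 83, y 56; dial at x 52, y -66. Origin on the bench under the middle of the housing's front face; x into the mill (the way the drawer slides in), z up. Bay in the middle of the front, 68 wide, roof z 74, back stop at x 82. When home the drawer's x points up and its z along the mill's -x
- bay_mouth (a point): middle of the guides' mouth, on the bay's floor, 6 mm above the bench, at mill x -58; axes as the mill's. Floor plate (100 wide) reaches 22 mm further out. From x 16 in, two upright steel guides 68 apart, 56 tall, lead into the bay; before that they flare to about 82 apart (outer width 94)
- drawer_home (a point): where the drawer's origin is when home: 28 mm above the bay floor, at mill x 82 (back stop); axes as the mill's. The drawer's front is then 48 mm, its knob's end 82 mm in front of the housing. Sprung rollers 30 mm short of here first resist (about 5 to 10 N), then snap into the notches of its sides
- drawer: loose beech drawer 130 long, 64 wide, 56 high, walls 8, 0.26 kg, with a wooden knob at its front; at the start it stands on its back end, knob up. Origin: middle of the back end face. z along its length to the knob (front at z 130), x out of its open side (bottom at x -28, rim at +28), y across (sides +-32, each with a notch 17 wide, 4 deep at z 22 to 39)
- drawer_knob (a point): middle of the drawer's round wooden knob, at drawer z 155, 25 mm out from the front; knob 28 dia, 34 long (thickest from 7 mm behind to 6 mm before this point, end 9 mm before it, neck 18 dia); axes as the drawer's
- dial (a joint): angle of the grind dial, rad: 0 = pointer at the smallest dot (finest), grows clockwise seen from above, stops at 4.19 (largest dot, coarsest). Seven dots of growing size 0.698 rad apart; the fifth, the orange one, is at 2.793
- dial_grip (a point): on the grind dial's axis, half way up its grip: a black disc 68 dia with an upright black bar on top, 56 long, 16 thick (the bar's top 12 mm above this point, the disc 14 mm below it); a white line on one end is the pointer. The point's x axis points along the bar to the pointer, z up
- orange_dot (a point): centre of the orange dot (8 mm dia) on the white scale ring round the dial, 40.5 mm from the dial's axis
- jar: tall octagonal glass jar with a tan lid, 92 x 92 x 167, bystander; origin in the middle of its underside
- oats: glass bowl of oats, 178 dia, 82 high, bystander; origin in the middle of its underside
- linseed: bowl of linseed, 190 dia, 80 high, bystander; origin in the middle of its underside

How it is judged:
By the outcome, as a careful person would: the job done as asked, in the order asked, and still so for the second after the job is handed in, with the robot touching nothing.
It also fails if it takes over 72 s, if anything falls off the work surface, if the arm or the gripper's body presses on something with over 40 N, if the wrist force passes 120 N, or if a joint passes its speed limit or range.

ROBOT

A 6-joint arm with a two-finger parallel gripper is mounted at the origin on a cart in front of the work surface, level with it; the furniture and walls round the work are solid. World frame = base frame: x ahead of the robot, y to its left, z up, the work surface at z = 0. Lengths are in m, angles in rad, forces in N, time in s.
With the tool pointing down it reaches from about 0.35 to 0.775 m from the base axis. Payload 5.5 kg.
Tool frame: the origin (TCP) lies at the centre of the arm's flange, where the gripper is bolted on; the fingertips stand 173 mm ahead of it and the grasp point (between the pads) lies 155 mm ahead of it (bot.finger_overhang is the distance from the TCP to the fingertips, in m); z points along the fingers, y is the line along which they close (so a half turn about z gives the same grasp; the last joint's range is limited). The gripper opens to 85 mm and grips with 20 to 120 N. Pads are 22 mm wide; open, the fingers measure 114 mm over their backs; the gripper's body (76 mm by 85 mm) begins 54 mm behind the grasp point. The pads swing forward as they close: fully open they stand 13 mm farther back than shut.
Start: joints at [-0.14, 0.313, 0.046, 1.304, 0, 1.431], TCP at [0.575, -0, 0.405] pointing down, gripper open.
Joint ranges: [-2.76, 2.76], [-0.86, 1.69], [-1.03, 1.26], [-2.2, 2.34], [-1.47, 1.5], [-3.14, 3.14]. Speed limits (rad/s): [2.57, 2.57, 3.14, 3.14, 3.14, 3.14].

INTERFACE

Orientations are given as a unit quaternion [x, y, z, w].
In Python, from plant import sensors, optics, bot gives the robot as it stands. The module is installed in compiled form; this text tells all that it offers.
- The arm moves only by the shell command python3 -m creep 'ROWS' [FORCE]. ROWS is a JSON object of lists of equal length, an entry for each row: "linear": the shift along the tool's x, y, z in cm, a list of three; "turn": the turn, a rotation vector about the tool's x, y, z in rad, a list of three; "jaw": the finger opening in cm, from 0 to 8.54. A call has 1 to 8 rows; each row is the pose to reach, as a shift and turn from the pose commanded when the call began, along the tool's axes at that moment; what a row does not reach only later rows make up. A row lasts 1/10 s, in which the tool goes at most 50 mm and 8.59 degrees, less where a joint would pass 70% of its speed; a pose out of reach is approached as far as the arm can. A call with a gripper value outside its range is refused whole. The fingers move at their own pace and stop on an object; FORCE is the grip in N (left out, the last holds). Time passes only in rows, so rows that repeat a pose let the fingers close. It gives the time, the measured TCP pose, the force, the opening and the grip force at its end, in the units of the state.
- sensors.sense(): the state, without advancing time (a new reading comes with each control period).
- optics.read_camera(name): name is "scene" or "side" or "wrist"; returns the picture (420x560x3 uint8, red, green, blue); there is no depth.
- optics.camera_model(name): a dict with "intrinsics" (3x3 intrinsics, pixels), "world_from_camera" (4x4, takes a point from camera to world coordinates). Camera axes: x right, y up, looking along -z (the intrinsics and any distortion apply to the point x, -y, -z); pixel columns grow to the right and rows downward; lengths in m; the calibration is good to about 2 mm. The wrist camera is an equidistant fisheye: a pixel r from the principal point sees the ray r / f radians off the axis. A picture is of the moment at which its call begins: read the wrist's pose just before it. camera_model takes no time and is no camera call; for the wrist camera it gives the pose at the moment of the call.
- bot.hand_in(): hands the job in; it is judged then, once.
The state is a dict: "time_s": time; "joint_pos": joint angles; "joint_vel": joint speeds; "joint_torque": joint torques, N m; "tcp_pos": TCP position; "orientation": TCP orientation; "force": force on the tool from outside, world axes, zero at the start; "wrist_torque": the same for the moment, N m; "finger_gap": finger opening in m; "grasp_force": force on a finger pad.
Only numpy, scipy, OpenCV 4.12 (cv2) and the standard library are available. Lean on these libraries where they do the work, as an engineer would, in place of code of your own. Each camera call takes 0.05 s, during which the arm holds its last target. There are 200 camera calls.

## Working session

There is one attempt and no reset: what is moved stays moved. The work goes in short steps, Python scripts to look and compute and a shell command to move; the robot and the scene stay as the last step left them, time stands still between calls to the robot, and variables do not carry over. Pictures are saved under pics/ and viewed, at most 10 in all, crops included, and the job is handed in when it is done.

```bash
mkdir -p pics; python3 - <<'E'
from plant import sensors, optics, bot
import cv2,numpy as np
s=sensors.sense();print(s['time_s'],s['tcp_pos'],s['orientation'],s['force'])
a=[]
for n in ['scene','side','wrist']:
    m=optics.camera_model(n);print(n,{k:np.round(v,4).tolist() if not isinstance(v,str) else v for k,v in m.items()})
    im=optics.read_camera(n)[:,:,::-1];cv2.imwrite(f'pics/{n}0.png',im)
E
```

```text
0.0 [5.74796840e-01 3.74700650e-05 4.03799565e-01] [ 7.07110338e-01  7.07102626e-01 -5.50780706e-04 -7.36652081e-04] [-1.27776258  1.2280714  -0.26947753]
scene {'intrinsics': [[491.058, 0.0, 271.8579], [0.0, 491.058, 204.3285], [0.0, 0.0, 1.0]], 'world_from_camera': [[0.506, 0.4171, -0.755, -0.4341], [-0.8624, 0.261, -0.4338, -0.576], [0.0162, 0.8706, 0.4918, 0.7831], [0.0, 0.0, 0.0, 1.0]]}
side {'intrinsics': [[379.1668, 0.0, 280.3273], [0.0, 379.1668, 212.2597], [0.0, 0.0, 1.0]], 'world_from_camera': [[-0.962, 0.143, -0.2326, 0.3168], [-0.2729, -0.475, 0.8366, 0.8609], [0.0092, 0.8683, 0.4959, 0.645], [0.0, 0.0, 0.0, 1.0]]}
wrist {'intrinsics': [[325.1923, 0.0, 271.5644], [0.0, 325.1923, 207.5344], [0.0, 0.0, 1.0]], 'world_from_camera': [[1.0, -0.0012, 0.002, 0.5752], [0.0005, 0.9468, 0.3219, 0.0826], [-0.0023, -0.3219, 0.9468, 0.3736], [0.0, 0.0, 0.0, 1.0]]}
```

View pics/scene0.png

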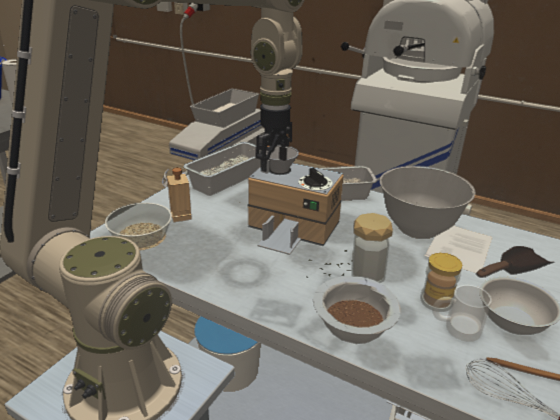

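View pics/side0.png

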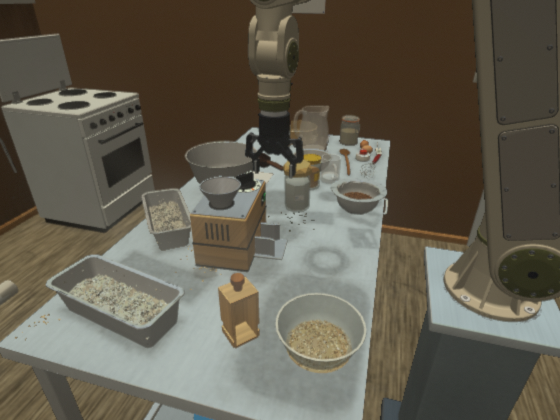

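View pics/wrist0.png

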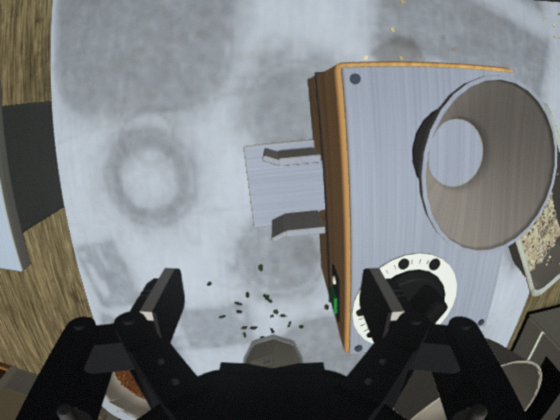

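The wrist view shows the mill with its floor plate's front corners at about (245,147) and (253,227). The drawer stands on its end at scene (180,195) and side (238,310), between the mill and the oats bowl.

```bash
cat > h.py <<'E'
import numpy as np, cv2
from plant import sensors, optics, bot
from scipy.spatial.transform import Rotation as R
def ray(n,u,v,m=None):
    m=m or optics.camera_model(n);K=np.array(m['intrinsics']);T=np.array(m['world_from_camera'])
    x=(u-K[0,2])/K[0,0];y=(v-K[1,2])/K[1,1]
    if n=='wrist':
        r=np.hypot(x,y)+1e-12;d=np.array([x/r*np.sin(r),y/r*np.sin(r),np.cos(r)])
    else: d=np.array([x,y,1.])
    d=d*[1,-1,-1];d=T[:3,:3]@d
    return T[:3,3],d/np.linalg.norm(d)
def onz(n,u,v,z,m=None):
    o,d=ray(n,u,v,m);return o+d*(z-o[2])/d[2]
def tri(*rs):
    A=sum(np.eye(3)-np.outer(d,d) for o,d in rs);b=sum((np.eye(3)-np.outer(d,d))@o for o,d in rs)
    return np.linalg.solve(A,b)
def st():
    s=sensors.sense();print('t',round(s['time_s'],2),'tcp',np.round(s['tcp_pos'],4),'R',np.round(R.from_quat(s['orientation']).as_matrix(),3).tolist(),'F',np.round(s['force'],1),'gap',s['finger_gap'],s['grasp_force']);return s
E
python3 - <<'E'
from h import *
a=cv2.imread('pics/side0.png')[260:360,200:280];b=cv2.imread('pics/wrist0.png')[50:360,235:470];c=cv2.imread('pics/scene0.png')[155:230,150:210]
a=cv2.resize(a,(320,400),interpolation=cv2.INTER_CUBIC)
c=cv2.resize(c,(160,200),interpolation=cv2.INTER_CUBIC)
b=cv2.resize(b,None,fx=1.9,fy=1.9,interpolation=cv2.INTER_CUBIC)
o=np.zeros((600,780,3),np.uint8);o[:400,:320]=a;o[400:600,:160]=c;o[:b.shape[0],325:325+b.shape[1]]=b
cv2.imwrite('pics/c1.png',o)
E
```

```text
(no output)
```

View pics/c1.png

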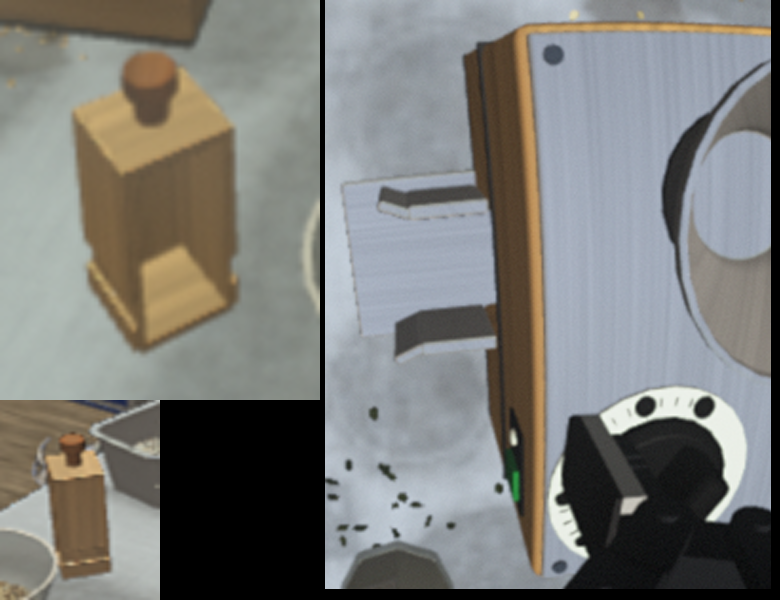

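```bash
python3 - <<'E'
from h import *
P=lambda *a:np.round(onz(*a)*1000,1)
for u,v in [(75,115),(122,172),(233,128)]: print('top',P('side',200+u/4,260+v/4,.13))
for u,v in [(92,275),(140,350),(235,300)]: print('bot',P('side',200+u/4,260+v/4,0))
print('knob mid',P('side',200+150/4,260+73/4,.158),P('scene',150+73/2.667,155+(440-400)/2.667,.158))
for n,u,v,z in [('plate',345,183,.006),('plate',360,335,.006),('topFL',527,27,.167),('topFR',540,572,.167),('scr',553,55,.167),('scr',559,566,.167)]:
    print(n,P('wrist',235+(u-325)/1.9,50+v/1.9,z))
print('guide tops',P('wrist',235+(379-325)/1.9,50+190/1.9,.062),P('wrist',235+(397-325)/1.9,50+345/1.9,.062))
# plate in scene; joints
print(sensors.sense()['joint_pos'])
E
```

```text
top [592.4 327.6 130. ]
top [554.1 358.9 130. ]
top [512.8 314.2 130. ]
bot [598.8 312.7   0. ]
bot [553.9 353.5   0. ]
bot [516.7 307.3   0. ]
knob mid [554.5 317.5 158. ] [555.1 314.  158. ]
plate [544.8  31.1   6. ]
plate [552.4 -66.6   6. ]
topFL [618.6 107.5 167. ]
topFR [ 642.  -120.5  167. ]
scr [627.6  98.5 167. ]
scr [ 650.7 -117.4  167. ]
guide tops [566.7  35.3  62. ] [576.  -49.8  62. ]
[-1.39599898e-01  3.13835586e-01  4.52554566e-02  1.30357632e+00
 -1.01776817e-05  1.43119778e+00]
```

```bash
python3 -m creep '{"linear":[[38,-14,0],[38,-14,0],[38,-14,0],[38,-14,0],[38,-14,0],[38,-14,0],[38,-14,0],[38,-14,0]],"turn":[[0,0,-1.15],[0,0,-1.15],[0,0,-1.15],[0,0,-1.15],[0,0,-1.15],[0,0,-1.15],[0,0,-1.15],[0,0,-1.15]],"jaw":[8.5,8.5,8.5,8.5,8.5,8.5,8.5,8.5]}'; python3 - <<'E'
from h import *
s=st();print(s['joint_pos'])
P=lambda *a:np.round(onz(*a)*1000,1)
print('oats rim L/R/near/far side cam',[P('side',u,v,.082) for u,v in [(276,325),(364,325),(320,352),(320,296)]])
cv2.imwrite('pics/w1.png',optics.read_camera('wrist')[:,:,::-1])
E
```

```text
time_s: 0.95
tcp_pos: [0.4356, 0.3771, 0.4046]
orientation: [0.206, 0.978, -0.0, 0.0]
force: [1.1, 0.1, 0.1]
finger_gap: 0.0849
grasp_force: 0.0
t 0.95 tcp [0.4356 0.3771 0.4046] R [[-0.915, 0.404, 0.0], [0.404, 0.915, -0.0], [-0.0, -0.0, -1.0]] F [1.1 0.1 0.1] gap 0.08492877056123213 0.0
[ 5.74234347e-01  3.15495842e-01  4.89067090e-02  1.30423850e+00
 -1.98527834e-04  9.89851691e-01]
oats rim L/R/near/far side cam [array([466.9, 344.1,  82. ]), array([300.2, 295.3,  82. ]), array([371.5, 384.1,  82. ]), array([399.1, 237.6,  82. ])]
```

View pics/w1.png

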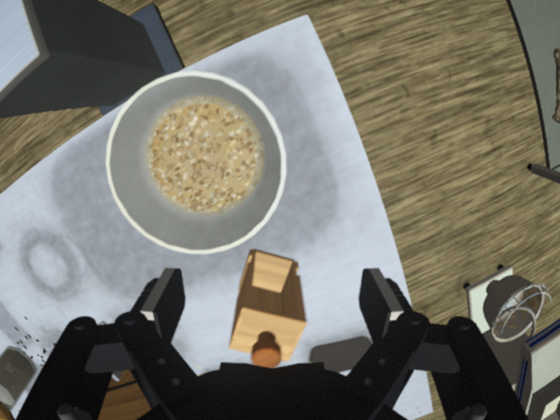

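```bash
cat >> h.py <<'E'
def down(ang_y,tilt=0,head=None):
    pass
def rel(p,Rt,nm=''):
    "target TCP p, rotation Rt -> tool-axis shift cm, rotvec"
    s=sensors.sense();R0=R.from_quat(s['orientation']).as_matrix()
    print(nm,'lin',np.round(R0.T@(np.array(p)-s['tcp_pos'])*100,1),'turn',np.round(R.from_matrix(R0.T@Rt).as_rotvec(),3))
def rot(z,y):
    z=np.array(z,float);z/=np.linalg.norm(z);y=np.array(y,float);y-=z*(y@z);y/=np.linalg.norm(y)
    return np.c_[np.cross(y,z),y,z]
def hd(d,z=0): return np.array([np.cos(np.radians(d)),np.sin(np.radians(d)),z])
E
python3 - <<'E'
from h import *
P=lambda *a:np.round(onz(*a)*1000,1)
print(P('wrist',251,250,0),P('wrist',298,263,0),P('wrist',306,322,.13),P('wrist',230,344,.13),P('wrist',265,350,.16))
for b in (30,):
    xd=hd(139);t=-xd*np.cos(np.radians(b))+[0,0,-np.sin(np.radians(b))]
    R1=rot(t,hd(229));g=np.array([.555,.316,0])+xd*.008+[0,0,.108]
    for k in (.07,0): print(k,np.round(g-t*(.155+k),4));rel(g-t*(.155+k),R1)
print(np.round(R1,3).tolist())
E
```

```text
[515.  319.9   0. ] [556.5 368.3   0. ] [550.5 368.4 130. ] [548.  288.9 130. ] [542.7 329.9 160. ]
0.07 [0.4019 0.4491 0.2205]
 lin [ 5.4  4.8 18.4] turn [ 1.438  0.227 -2.479]
0 [0.4477 0.4093 0.1855]
 lin [-0.4  3.  21.9] turn [ 1.438  0.227 -2.479]
[[0.377, -0.656, 0.654], [-0.328, -0.755, -0.568], [0.866, 0.0, -0.5]]
```

Wrist view: oats bowl at (195,160), drawer from about (275,255) (base, open side up in the picture) to its knob at (265,350). The views disagree by about 10 mm, so I'll get exact contours.

```bash
python3 - <<'E'
from h import *
sc={'wrist':('pics/w1.png',(200,230,330,380)),'side':('pics/side0.png',(205,265,275,355)),'scene':('pics/scene0.png',(155,160,205,228))}
P=lambda *a:np.round(onz(*a)*1000,1)
for n,(f,(x0,y0,x1,y1)) in sc.items():
    im=cv2.imread(f)[y0:y1,x0:x1];h=cv2.cvtColor(im,cv2.COLOR_BGR2HSV)
    for nm,k in (('wood',(h[...,0]<22)&(h[...,1]>75)&(h[...,2]>40)),('knob',(h[...,0]<12)&(h[...,1]>120)&(h[...,2]>40))):
        k=k.astype(np.uint8)
        nn,l,stt,c=cv2.connectedComponentsWithStats(k);i=1+stt[1:,4].argmax();
        print(n,nm,stt[i]+[x0,y0,0,0,0],np.round(c[i]+[x0,y0],1))
        cs=cv2.findContours((l==i).astype(np.uint8),0,1)[0];a=cv2.approxPolyDP(cv2.convexHull(max(cs,key=cv2.contourArea)),2.0,True)[:,0]+[x0,y0]
        if nm=='wood':
            for q in a: print('  ',q,'z0',P(n,*q,0)[:2],'z130',P(n,*q,.13)[:2])
        else: print('  knob at .155',P(n,*(c[i]+[x0,y0]),.155)[:2])
E
```

```text
wrist wood [ 230  250   76  119 6487] [268.2 309.6]
   [251 250] z0 [515.  319.9] z130 [460.1 353.1]
   [292 260] z0 [549.2 362.7] z130 [482.4 381. ]
   [297 267] z0 [561.5 364.9] z130 [490.5 382.4]
   [305 323] z0 [654.7 341.5] z130 [551.3 367.1]
   [288 359] z0 [714.5 291.1] z130 [590.4 334.2]
   [273 368] z0 [724.6 261. ] z130 [597.  314.6]
   [254 365] z0 [706.2 235.8] z130 [584.9 298.2]
   [230 347] z0 [655.4 218.6] z130 [551.8 287. ]
   [240 284] z0 [555.9 284.6] z130 [486.8 330.1]
wrist knob [259 334  11  16  50] [263.6 342.7]
  knob at .155 [538.2 330.5]
side wood [ 218  273   41   74 2256] [239.  309.8]
   [240 273] z0 [633.2 119. ] z130 [569.4 268.6]
   [257 291] z0 [566.5 173.6] z130 [516.2 312.1]
   [258 334] z0 [519.2 305.1] z130 [478.4 417.1]
   [233 346] z0 [559.4 351. ] z130 [510.5 453.8]
   [222 329] z0 [600.7 314. ] z130 [543.4 424.2]
   [218 288] z0 [665.  190.9] z130 [594.8 325.9]
   [233 274] z0 [649.5 128.3] z130 [582.5 275.9]Traceback (most recent call last):
  File "<stdin>", line 8, in <module>
ValueError: attempt to get argmax of an empty sequence
```

```bash
python3 - <<'E'
from h import *
s=st();print(s['joint_vel'])
ims={n:optics.read_camera(n)[:,:,::-1] for n in('wrist','scene')}
st()
cv2.imwrite('pics/w2.png',ims['wrist'])
P=lambda *a:np.round(onz(*a)*1000,1)
for n,(x0,y0,x1,y1) in {'wrist':(200,230,330,380),'scene':(155,160,205,228)}.items():
    im=ims[n][y0:y1,x0:x1];h=cv2.cvtColor(np.ascontiguousarray(im),cv2.COLOR_BGR2HSV)
    k=((h[...,0]<22)&(h[...,1]>75)&(h[...,2]>40)).astype(np.uint8)
    cs=cv2.findContours(k,0,1)[0];a=cv2.approxPolyDP(cv2.convexHull(max(cs,key=cv2.contourArea)),2.0,True)[:,0]+[x0,y0]
    for q in a: print(n,q,'z0',P(n,*q,0)[:2],'z130',P(n,*q,.13)[:2])
# oats bowl rim in wrist: circle
print('oats wrist',[P('wrist',u,v,.082) for u,v in[(107,160),(286,160),(195,72),(195,252)]])
E
```

```text
t 1.0 tcp [0.4328 0.3827 0.4043] R [[-0.919, 0.395, -0.002], [0.395, 0.919, 0.004], [0.003, 0.003, -1.0]] F [-0.1  3.8  1. ] gap 0.08485670393132141 0.0
[-0.08178228 -0.02628283 -0.0506681   0.01170575 -0.0336299   0.03112444]
t 1.1 tcp [0.4351 0.378  0.4041] R [[-0.915, 0.404, -0.001], [0.404, 0.915, -0.0], [0.0, -0.001, -1.0]] F [-1.  -0.4 -0. ] gap 0.08488401855911634 0.0
wrist [245 255] z0 [520.6 302.2] z130 [464.6 340.1]
wrist [290 268] z0 [561.7 348. ] z130 [491.4 370. ]
wrist [297 330] z0 [664.9 317.1] z130 [558.7 349.8]
wrist [280 365] z0 [724.7 264.5] z130 [597.8 315.5]
wrist [271 368] z0 [725.6 248.4] z130 [598.3 305. ]
wrist [244 363] z0 [697.9 213.3] z130 [580.3 282.2]
wrist [222 351] z0 [660.6 193.4] z130 [556.  269.1]
wrist [233 292] z0 [565.9 261.9] z130 [494.2 313.8]
scene [155 160] z0 [828.3 668.1] z130 [618.8 461.6]
scene [191 160] z0 [901.8 552.6] z130 [680.  365.3]
scene [190 218] z0 [560.9 284.9] z130 [395.8 142. ]
scene [174 221] z0 [521.4 314.9] z130 [362.8 167. ]
scene [155 192] z0 [632.2 491. ] z130 [455.2 313.9]
oats wrist [array([338.5, 241.5,  82. ]), array([413.4, 401.4,  82. ]), array([305.8, 359.9,  82. ]), array([462.3, 280.1,  82. ])]
```

```bash
python3 -m creep '{"linear":[[2,2,0],[5,4,0],[5,4,0],[5,4,0],[5,4,0],[5,4,0],[5,4,0],[5,4,0]],"turn":[[0,0,-0.15],[0,0,-0.3],[0,0,-0.45],[0,0,-0.6],[0,0,-0.75],[0,0,-0.9],[0,0,-1.05],[0,0,-1.2]],"jaw":[8.5,8.5,8.5,8.5,8.5,8.5,8.5,8.5]}'; python3 -m creep '{"linear":[[0,0,0],[0,0,0],[0,0,0],[0,0,0],[0,0,0],[0,0,0],[0,0,0],[0,0,0]],"turn":[[0,0,-0.15],[0,0,-0.3],[0,0,-0.45],[0,0,-0.6],[0,0,-0.75],[0,0,-0.9],[0,0,-1.05],[0,0,-1.2]],"jaw":[8.5,8.5,8.5,8.5,8.5,8.5,8.5,8.5]}' ; cat > a1.py <<'E'
from h import *
s=st();print(s['joint_pos'])
xd=hd(138.5);b=np.radians(30);t=-xd*np.cos(b)+[0,0,-np.sin(b)]
R1=rot(t,hd(228.5));g=np.array([.560,.309,0])+xd*.008+[0,0,.108]
for k in (.07,0): rel(g-t*(.155+k),R1,k)
E
python3 a1.py
```

```text
time_s: 1.9
tcp_pos: [0.4083, 0.4309, 0.4044]
orientation: [-0.381, 0.924, -0.0, -0.0]
force: [-0.8, 0.7, -0.1]
finger_gap: 0.0849
grasp_force: 0.0
time_s: 2.7
tcp_pos: [0.4083, 0.4309, 0.4044]
orientation: [0.837, -0.548, 0.0, 0.0]
force: [-0.1, 0.2, -0.6]
finger_gap: 0.0851
grasp_force: 0.0
t 2.7 tcp [0.4083 0.4309 0.4044] R [[0.4, -0.916, -0.0], [-0.916, -0.4, -0.001], [0.001, 0.001, -1.0]] F [-0.1  0.2 -0.6] gap 0.08507038731804034 0.0
[ 6.77268950e-01  3.50465701e-01  9.80397302e-02  1.31905646e+00
 -4.37048904e-04 -1.30535445e+00]
0.07 lin [-1.2 -0.5 18.4] turn [ 0.228  1.03  -0.394]
0 lin [ 4.3 -3.  21.9] turn [ 0.228  1.03  -0.394]
```

```bash
python3 -m creep '{"linear":[[-1,0,0],[-1,0,0],[-1,0,0],[-1,0,0],[-1.2,-0.5,0],[-1.2,-0.5,0],[-1.2,-0.5,0],[-1.2,-0.5,0]],"turn":[[0.03,0.13,-0.05],[0.06,0.26,-0.1],[0.09,0.39,-0.15],[0.11,0.51,-0.2],[0.14,0.64,-0.24],[0.17,0.77,-0.29],[0.2,0.9,-0.34],[0.228,1.03,-0.394]],"jaw":[8.5,8.5,8.5,8.5,8.5,8.5,8.5,8.5]}';python3 a1.py
```

```text
time_s: 3.5
tcp_pos: [0.4082, 0.4443, 0.4045]
orientation: [0.808, -0.307, 0.469, 0.179]
force: [0.6, -0.6, -0.2]
finger_gap: 0.0848
grasp_force: 0.0
t 3.5 tcp [0.4082 0.4443 0.4045] R [[0.371, -0.665, 0.648], [-0.328, -0.747, -0.579], [0.869, 0.002, -0.495]] F [ 0.6 -0.6 -0.2] gap 0.08476235643983213 0.0
[ 0.87761856  0.42494053  0.05041366  1.25864869 -1.05172058 -1.50073336]
0.07 lin [-16.    0.    9.2] turn [ 0.004 -0.006 -0.   ]
0 lin [-16.    0.   16.2] turn [ 0.004 -0.006 -0.   ]
```

```bash
python3 -m creep '{"linear":[[-4,0,2],[-8,0,5],[-12,0,7],[-16,0,9.2],[-16,0,9.2],[-16,0,9.2]],"turn":[[0,0,0],[0,0,0],[0,0,0],[0,0,0],[0,0,0],[0,0,0]],"jaw":[8.5,8.5,8.5,8.5,8.5,8.5]}';python3 a1.py; python3 - <<'E'
from h import *
w=optics.read_camera('wrist')[:,:,::-1];s=optics.read_camera('side')[:,:,::-1]
o=np.zeros((420,790,3),np.uint8);o[:,:460]=w[:,50:510];o[:,460:]=cv2.resize(s[200:410,165:330],(330,420))
cv2.imwrite('pics/p5.png',o)
E
```

```text
time_s: 4.1
tcp_pos: [0.4077, 0.4445, 0.2202]
orientation: [0.809, -0.308, 0.467, 0.179]
force: [0.3, -0.0, 0.7]
finger_gap: 0.0851
grasp_force: 0.0
t 4.1 tcp [0.4077 0.4445 0.2202] R [[0.373, -0.666, 0.646], [-0.331, -0.746, -0.578], [0.867, 0.002, -0.499]] F [ 0.3 -0.   0.7] gap 0.08505702826281906 0.0
[ 0.87800421  0.57603773 -0.19168647  0.86786982 -1.04729495 -1.49813274]
0.07 lin [0.1 0.1 0.1] turn [ 0.005 -0.001 -0.001]
0 lin [0.1 0.  7.1] turn [ 0.005 -0.001 -0.001]
```

View pics/p5.png

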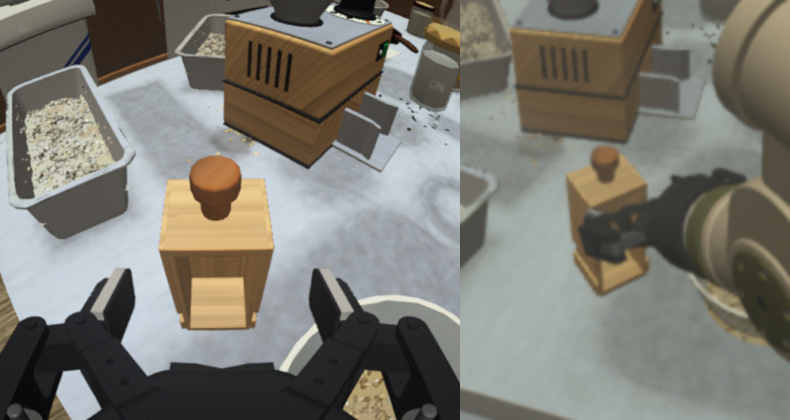

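Wrist view: the drawer (160–273) sits squarely between the open pads (120 and 320). The side view shows the gripper clear of the bowl. Advancing and gripping.

```bash
python3 -m creep '{"linear":[[0,0,2.5],[0,0,5],[0,0,7],[0,0,7],[0,0,7],[0,0,7],[0,0,7],[0,0,7]],"turn":[[0,0,0],[0,0,0],[0,0,0],[0,0,0],[0,0,0],[0,0,0],[0,0,0],[0,0,0]],"jaw":[8.5,8.5,8.5,5.5,5.5,5.5,5.5,5.5]}' 45;python3 -m creep '{"linear":[[0,0,0],[0,0,0],[0,0,0]],"turn":[[0,0,0],[0,0,0],[0,0,0]],"jaw":[5.5,5.5,5.5]}';python3 a1.py
```

```text
time_s: 5.0
tcp_pos: [0.4528, 0.4062, 0.1874]
orientation: [0.808, -0.308, 0.469, 0.177]
force: [0.9, -0.8, 7.7]
finger_gap: 0.0637
grasp_force: 53.5
time_s: 5.3
tcp_pos: [0.4528, 0.4062, 0.1873]
orientation: [0.808, -0.308, 0.469, 0.177]
force: [1.4, -1.3, 7.9]
finger_gap: 0.0638
grasp_force: 53.5
t 5.3 tcp [0.4528 0.4062 0.1873] R [[0.37, -0.664, 0.65], [-0.332, -0.747, -0.575], [0.868, -0.003, -0.497]] F [ 1.4 -1.3  7.9] gap 0.06379299851063995 53.516632318496704
[ 0.78020599  0.57060247 -0.3075258   0.57865029 -1.0470658  -1.69870126]
0.07 lin [-0.   0.2 -6.7] turn [ 0.001 -0.004 -0.004]
0 lin [-0.   0.2  0.3] turn [ 0.001 -0.004 -0.004]
```

```bash
python3 -m creep '{"linear":[[2,0,-1],[5,0,-3],[9,0,-5],[13,0,-7.5],[17,0,-9.5],[17,0,-9.5],[17,0,-9.5]],"turn":[[0,0,0],[0,0,0],[0,0,0],[0,0,0],[0,0,0],[0,0,0],[0,0,0]],"jaw":[5.5,5.5,5.5,5.5,5.5,5.5,5.5]}';cat > a2.py <<'E'
from h import *
s=st();print(s['joint_pos'])
xd=hd(138.5);Rd0=np.c_[xd,hd(228.5),[0,0,1]]
Rt0=R.from_quat([0.808,-0.308,0.469,0.177]).as_matrix();p0=np.array([.4528,.4062,.1873])
prel=Rd0.T@(p0-np.array([.560,.309,0]));prel[1]=0
Rrel=Rd0.T@Rt0
MO=np.array([.628,-.009,0]);yaw=np.radians(5.7)
Rm=R.from_euler('z',yaw).as_matrix()
Rde=np.c_[[0,0,1],Rm[:,1],-Rm[:,0]];Rte=Rde@Rrel
def tgt(mx,h,my=0): # drawer back at mill x mx, bottom h above bench
    return MO+Rm@np.array([mx,my,h+.028])+Rde@prel
if __name__=='__main__':
    R0=R.from_quat(s['orientation']).as_matrix();print('prel',prel)
    # untilted midpoints
    dn=rot([0,0,-1],R0[:,1]);rel([.42,.25,.40],dn,'down')
    rel([.42,0,.40],rot([0,0,-1],Rte[:,1]),'down,endyaw')
    for mx,h in((-.05,.10),(-.05,.008),(.02,.008)): print(tgt(mx,h));rel(tgt(mx,h),Rte,(mx,h))
E
python3 a2.py
```

```text
time_s: 6.0
tcp_pos: [0.4538, 0.404, 0.381]
orientation: [0.81, -0.308, 0.467, 0.176]
force: [0.2, 0.1, -3.1]
finger_gap: 0.0635
grasp_force: 53.5
t 6.0 tcp [0.4538 0.404  0.381 ] R [[0.373, -0.664, 0.648], [-0.335, -0.748, -0.573], [0.865, -0.003, -0.502]] F [ 0.2  0.1 -3.1] gap 0.06354838721175164 53.498568534851074
[ 0.77589518  0.37600681 -0.08248119  0.99128204 -1.04110495 -1.70714974]
prel [0.14469472 0.         0.1873    ]
down lin [ 5.5 13.8  5.7] turn [-0.003 -1.045 -0.002]
down,endyaw lin [13.9 32.5 20. ] turn [-1.188 -0.515  2.059]
[ 0.39187331 -0.03256858  0.27269472]
(-0.05, 0.1) lin [ 2.9 36.8 26.4] turn [-0.64  -0.754  2.368]
[ 0.39187331 -0.03256858  0.18069472]
(-0.05, 0.008) lin [-5.  36.8 31.1] turn [-0.64  -0.754  2.368]
[ 0.4615272  -0.02561619  0.18069472]
(0.02, 0.008) lin [-2.6 31.7 35.2] turn [-0.64  -0.754  2.368]
```

```bash
python3 -m creep '{"linear":[[0.7,1.7,0.7],[1.4,3.4,1.4],[2,5.2,2.1],[2.8,6.9,2.8],[3.4,8.6,3.6],[4.1,10.3,4.3],[4.8,12,5],[5.5,13.8,5.7]],"turn":[[0,-0.13,0],[0,-0.26,0],[0,-0.39,0],[0,-0.52,0],[0,-0.65,0],[0,-0.78,0],[0,-0.91,0],[0,-1.04,0]],"jaw":[5.5,5.5,5.5,5.5,5.5,5.5,5.5,5.5]}';python3 a2.py
```

```text
time_s: 6.8
tcp_pos: [0.4189, 0.2487, 0.397]
orientation: [0.935, -0.355, -0.0, 0.001]
force: [0.0, -0.3, -2.9]
finger_gap: 0.0636
grasp_force: 53.3
t 6.8 tcp [0.4189 0.2487 0.397 ] R [[0.747, -0.665, -0.002], [-0.665, -0.747, -0.002], [0.0, 0.003, -1.0]] F [ 0.  -0.3 -2.9] gap 0.06364050275350597 53.25195014476776
[ 3.71143035e-01  1.47169656e-01 -1.86964597e-01  1.23885543e+00
 -1.35724844e-03 -2.04359119e+00]
prel [0.14469472 0.         0.1873    ]
down lin [-0.  -0.2 -0.3] turn [ 0.003 -0.     0.   ]
down,endyaw lin [16.6 18.5 -0.2] turn [ 1.000e-03 -3.000e-03  2.318e+00]
[ 0.39187331 -0.03256858  0.27269472]
(-0.05, 0.1) lin [16.7 22.8 12.5] turn [ 0.6   -0.268  2.255]
[ 0.39187331 -0.03256858  0.18069472]
(-0.05, 0.008) lin [16.7 22.8 21.7] turn [ 0.6   -0.268  2.255]
[ 0.4615272  -0.02561619  0.18069472]
(0.02, 0.008) lin [21.4 17.6 21.7] turn [ 0.6   -0.268  2.255]
```

```bash
python3 -m creep '{"linear":[[2,2,0],[4,4,0],[6,6,0],[8,8,0],[10,11,0],[12,13,0],[14,16,0],[16.6,18.5,0]],"turn":[[0,0,0.145],[0,0,0.29],[0,0,0.435],[0,0,0.58],[0,0,0.725],[0,0,0.87],[0,0,1.015],[0,0,1.16]],"jaw":[5.5,5.5,5.5,5.5,5.5,5.5,5.5,5.5]}';python3 -m creep '{"linear":[[0,0,0],[0,0,0],[0,0,0],[0,0,0],[0,0,0],[0,0,0],[0,0,0],[0,0,0]],"turn":[[0,0,0.145],[0,0,0.29],[0,0,0.435],[0,0,0.58],[0,0,0.725],[0,0,0.87],[0,0,1.015],[0,0,1.16]],"jaw":[5.5,5.5,5.5,5.5,5.5,5.5,5.5,5.5]}';python3 a2.py
```

```text
time_s: 7.6
tcp_pos: [0.4194, 0.0, 0.3979]
orientation: [-0.585, 0.811, -0.002, -0.001]
force: [0.4, 0.0, -2.9]
finger_gap: 0.0634
grasp_force: 53.3
time_s: 8.4
tcp_pos: [0.4202, 0.0011, 0.3978]
orientation: [-0.044, 0.999, -0.002, 0.0]
force: [0.0, 0.2, -2.2]
finger_gap: 0.0637
grasp_force: 53.3
t 8.4 tcp [0.4202 0.0011 0.3978] R [[-0.996, -0.089, 0.001], [-0.089, 0.996, -0.004], [-0.0, -0.004, -1.0]] F [ 0.   0.2 -2.2] gap 0.06370298579453511 53.27597200870514
[-0.1879225   0.01575807 -0.33020201  1.22350232 -0.00332916 -0.27657452]
prel [0.14469472 0.         0.1873    ]
down lin [-2.2 24.8 -0.3] turn [-0.004  0.     0.   ]
down,endyaw lin [ 0.  -0.1 -0.2] turn [-0.004  0.    -0.008]
[ 0.39187331 -0.03256858  0.27269472]
(-0.05, 0.1) lin [ 3.1 -3.1 12.5] turn [-0.008 -0.52  -0.006]
[ 0.39187331 -0.03256858  0.18069472]
(-0.05, 0.008) lin [ 3.1 -3.  21.7] turn [-0.008 -0.52  -0.006]
[ 0.4615272  -0.02561619  0.18069472]
(0.02, 0.008) lin [-3.9 -2.9 21.7] turn [-0.008 -0.52  -0.006]
```

```bash
python3 -m creep '{"linear":[[0.5,-0.5,1],[1,-1,3],[2,-2,6],[3,-3,9],[3.1,-3.1,12.5],[3.1,-3.1,12.5],[3.1,-3.1,12.5],[3.1,-3.1,12.5]],"turn":[[0,-0.13,0],[0,-0.26,0],[0,-0.39,0],[-0.008,-0.52,-0.006],[-0.008,-0.52,-0.006],[-0.008,-0.52,-0.006],[-0.008,-0.52,-0.006],[-0.008,-0.52,-0.006]],"jaw":[5.5,5.5,5.5,5.5,5.5,5.5,5.5,5.5]}';python3 a2.py;python3 - <<'E'
from h import *
w=optics.read_camera('wrist')[:,:,::-1];s=optics.read_camera('side')[:,:,::-1];st();cv2.imwrite('pics/w6.png',w)
o=np.zeros((420,790,3),np.uint8);o[:,:460]=w[:,50:510];o[:,460:]=cv2.resize(s[150:360,165:330],(330,420))
cv2.imwrite('pics/p6.png',o)
E
```

```text
time_s: 9.2
tcp_pos: [0.3951, -0.0339, 0.2766]
orientation: [-0.05, 0.964, 0.014, 0.26]
force: [0.3, 0.3, -1.5]
finger_gap: 0.0637
grasp_force: 52.9
t 9.2 tcp [ 0.3951 -0.0339  0.2766] R [[-0.86, -0.102, 0.5], [-0.088, 0.995, 0.052], [-0.503, 0.0, -0.864]] F [ 0.3  0.3 -1.5] gap 0.06371839770247001 52.87320613861084
[-0.36314019 -0.15594892 -0.89443502  0.35315764  0.22803118 -0.40979723]
prel [0.14469472 0.         0.1873    ]
down lin [-10.9  28.   -8. ] turn [ 0.     0.527 -0.   ]
down,endyaw lin [-8.6  3.1 -9.3] turn [0.002 0.527 0.006]
[ 0.39187331 -0.03256858  0.27269472]
(-0.05, 0.1) lin [0.5 0.2 0.2] turn [0.001 0.007 0.006]
[ 0.39187331 -0.03256858  0.18069472]
(-0.05, 0.008) lin [5.1 0.2 8.1] turn [0.001 0.007 0.006]
[ 0.4615272  -0.02561619  0.18069472]
(0.02, 0.008) lin [-1.   0.1 11.7] turn [0.001 0.007 0.006]
t 9.3 tcp [ 0.3953 -0.034   0.277 ] R [[-0.859, -0.103, 0.501], [-0.089, 0.995, 0.051], [-0.504, -0.0, -0.864]] F [-0.5  0.1 -2.3] gap 0.06333196985805542 52.872676849365234
```

View pics/p6.png

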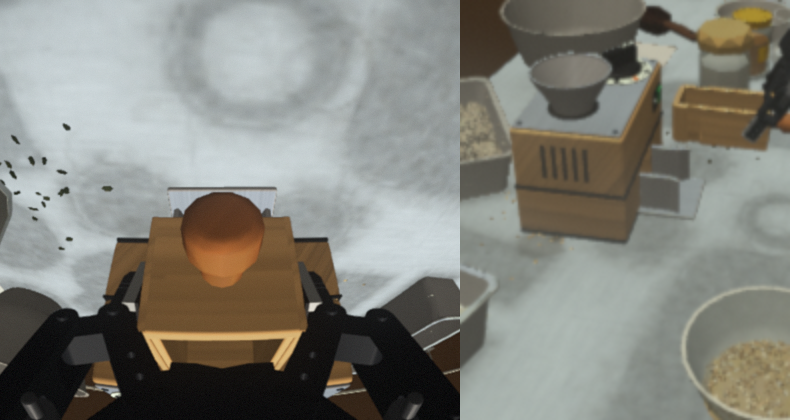

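Wrist view: the drawer is level, open side up, knob at (222,240), and the plate's front edge is visible from (167,188) to (277,188). The side view agrees.

```bash
python3 - <<'E'
from h import *
w=cv2.imread('pics/w6.png')
g=cv2.cvtColor(w,cv2.COLOR_BGR2GRAY)
P=lambda *a:np.round(onz(*a)*1000,1)
# gradient search: plate front edge along columns, side edges along row 200
for c in range(225,325,15):
    col=g[178:197,c].astype(int);print(c,178+np.abs(np.diff(col)).argmax(),end=' ')
print();r=g[192,205:345].astype(int);print(r.tolist())
a,b=P('wrist',217,188,.006),P('wrist',327,188,.006);print(a,b,(a+b)/2,np.degrees(np.arctan2(b[1]-a[1],b[0]-a[0])))
E
python3 - <<'E'
from a2 import *
print('MO-80',MO+Rm@[-.08,0,0])
# mill axis offset of plate/drawer
E
```

```text
225 186 240 186 255 186 270 186 285 186 300 186 315 186 
[166, 162, 165, 166, 166, 167, 166, 163, 167, 167, 169, 168, 163, 173, 181, 185, 185, 184, 182, 181, 181, 182, 181, 178, 179, 180, 176, 181, 181, 184, 182, 181, 184, 186, 186, 180, 180, 181, 179, 179, 180, 182, 179, 180, 181, 181, 183, 184, 184, 184, 186, 186, 185, 181, 177, 158, 127, 110, 91, 86, 87, 87, 86, 86, 86, 90, 88, 91, 89, 87, 89, 88, 87, 90, 89, 92, 98, 107, 134, 159, 174, 183, 181, 181, 178, 181, 181, 184, 183, 179, 180, 186, 188, 186, 185, 183, 183, 185, 184, 184, 184, 183, 186, 187, 185, 178, 178, 179, 183, 185, 182, 183, 184, 184, 179, 181, 183, 182, 181, 185, 186, 185, 191, 193, 191, 193, 191, 193, 191, 191, 189, 187, 187, 186, 185, 182, 182, 179, 177, 179]
[550.7 -67.6   6. ] [540.4  30.8   6. ] [545.55 -18.4    6.  ] 95.9756627396607
t 9.3 tcp [ 0.3953 -0.034   0.277 ] R [[-0.859, -0.103, 0.501], [-0.089, 0.995, 0.051], [-0.504, -0.0, -0.864]] F [-0.5  0.1 -2.3] gap 0.06333196985805542 52.872676849365234
[-0.3631236  -0.15660997 -0.89418902  0.35257563  0.22807473 -0.40986807]
MO-80 [ 0.54839555 -0.01694558  0.        ]
```

```bash
sed -i 's/MO=.*$/MO=np.array([.6266,-.0099,0]);yaw=np.radians(5.85)/' a2.py; sed -i "s/for mx,h in.*/for mx,h in((-.045,.04),(-.045,.008),(.02,.007)): rel(tgt(mx,h),Rte,(mx,h))/" a2.py; python3 a2.py
```

```text
t 9.3 tcp [ 0.3953 -0.034   0.277 ] R [[-0.859, -0.103, 0.501], [-0.089, 0.995, 0.051], [-0.504, -0.0, -0.864]] F [-0.5  0.1 -2.3] gap 0.06333196985805542 52.872676849365234
[-0.3631236  -0.15660997 -0.89418902  0.35257563  0.22807473 -0.40986807]
prel [0.14469472 0.         0.1873    ]
down lin [-10.8  28.   -7.9] turn [-0.     0.528  0.   ]
down,endyaw lin [-8.6  3.1 -9.2] turn [0.001 0.528 0.004]
(-0.045, 0.04) lin [3.2 0.  5.6] turn [-0.001  0.008  0.004]
(-0.045, 0.008) lin [4.8 0.  8.3] turn [-0.001  0.008  0.004]
(0.02, 0.007) lin [-0.7  0.  11.7] turn [-0.001  0.008  0.004]
```

```bash
python3 -m creep '{"linear":[[1,0,1.5],[2,0,3],[3.2,0,5.6],[3.2,0,5.6],[3.8,0,6.6],[4.2,0,7.4],[4.2,0,7.4]],"turn":[[0,0.008,0.004],[0,0.008,0.004],[0,0.008,0.004],[0,0.008,0.004],[0,0.008,0.004],[0,0.008,0.004],[0,0.008,0.004]],"jaw":[5.5,5.5,5.5,5.5,5.5,5.5,5.5]}';python3 a2.py; python3 - <<'E'
from h import *
w=optics.read_camera('wrist')[:,:,::-1];s=optics.read_camera('side')[:,:,::-1];
o=np.zeros((420,790,3),np.uint8);o[:,:460]=w[:,50:510];o[:,460:]=cv2.resize(s[175:280,235:318],(330,420))
cv2.imwrite('pics/p7.png',o)
E
```

```text
time_s: 10.0
tcp_pos: [0.3962, -0.0339, 0.1914]
orientation: [-0.047, 0.966, 0.014, 0.255]
force: [0.2, 0.6, -3.0]
finger_gap: 0.0633
grasp_force: 52.8
t 10.0 tcp [ 0.3962 -0.0339  0.1914] R [[-0.865, -0.099, 0.491], [-0.084, 0.995, 0.052], [-0.494, 0.003, -0.87]] F [ 0.2  0.6 -3. ] gap 0.06325965904405055 52.842662930488586
[-0.36063788  0.01450244 -1.02416037  0.06257429  0.22349902 -0.40521792]
prel [0.14469472 0.         0.1873    ]
down lin [-14.8  28.1 -15.5] turn [ 0.003  0.516 -0.001]
down,endyaw lin [-12.6   3.2 -16.8] turn [ 0.003  0.516 -0.001]
(-0.045, 0.04) lin [-1.   0.  -1.9] turn [ 0.001 -0.004 -0.001]
(-0.045, 0.008) lin [0.6 0.  0.9] turn [ 0.001 -0.004 -0.001]
(0.02, 0.007) lin [-5.   0.1  4.2] turn [ 0.001 -0.004 -0.001]
```

View pics/p7.png

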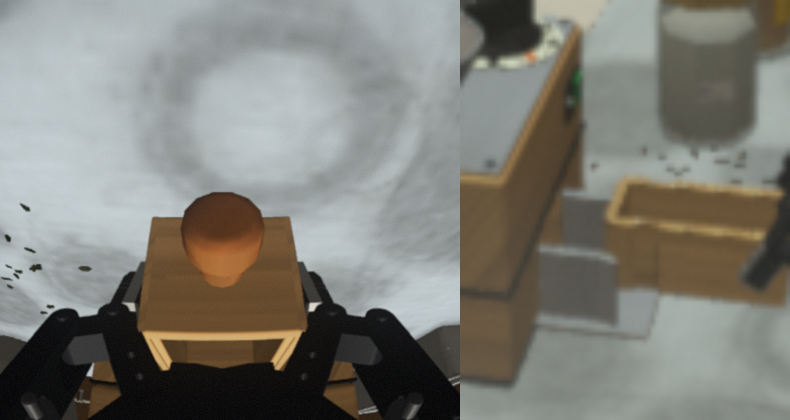

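The side view shows the drawer level, about 10 mm above the plate, its back at the flare. Joint 3 is near its limit, so I move forward first, then lower.

```bash
python3 -m creep '{"linear":[[-0.9,0,0.5],[-1.8,0,1],[-2.6,0,1.5],[-3.1,0,1.9],[-2.9,0,2.3],[-2.7,0,2.7],[-2.7,0,2.7]],"turn":[[0,0,0],[0,0,0],[0,0,0],[0,0,0],[0,0,0],[0,0,0],[0,0,0]],"jaw":[5.5,5.5,5.5,5.5,5.5,5.5,5.5]}';python3 a2.py
```

```text
time_s: 10.8
tcp_pos: [0.4315, -0.03, 0.1795]
orientation: [-0.047, 0.966, 0.014, 0.254]
force: [-0.2, 0.3, -2.4]
finger_gap: 0.0634
grasp_force: 52.7
t 10.8 tcp [ 0.4315 -0.03    0.1795] R [[-0.867, -0.098, 0.489], [-0.084, 0.995, 0.051], [-0.492, 0.004, -0.871]] F [-0.2  0.3 -2.4] gap 0.06336805137683572 52.71913826465607
[-0.31581807  0.10586193 -0.97012899  0.01871899  0.20218327 -0.36384127]
prel [0.14469472 0.         0.1873    ]
down lin [-12.2  28.1 -18.3] turn [ 0.004  0.514 -0.001]
down,endyaw lin [-10.1   3.2 -19.6] turn [ 0.003  0.514 -0.002]
(-0.045, 0.04) lin [ 1.5  0.  -4.7] turn [ 0.001 -0.006 -0.002]
(-0.045, 0.008) lin [ 3.1  0.  -1.9] turn [ 0.001 -0.006 -0.002]
(0.02, 0.007) lin [-2.5  0.   1.4] turn [ 0.001 -0.006 -0.002]
```

```bash
python3 -m creep '{"linear":[[-0.8,0,0.5],[-1.6,0,0.9],[-2.5,0,1.4],[-2.4,0,1.5],[-2.4,0,1.6]],"turn":[[0,0,0],[0,0,0],[0,0,0],[0,0,0],[0,0,0]],"jaw":[5.5,5.5,5.5,5.5,5.5]}';python3 a2.py
```

```text
time_s: 11.3
tcp_pos: [0.4617, -0.0272, 0.1788]
orientation: [-0.048, 0.965, 0.014, 0.256]
force: [-0.1, 2.7, -1.8]
finger_gap: 0.0635
grasp_force: 52.3
t 11.3 tcp [ 0.4617 -0.0272  0.1788] R [[-0.865, -0.1, 0.492], [-0.085, 0.995, 0.052], [-0.495, 0.003, -0.869]] F [-0.1  2.7 -1.8] gap 0.06350789220591851 52.2535514831543
[-0.28539673  0.15693606 -0.9110022   0.01782068  0.18966503 -0.33728451]
prel [0.14469472 0.         0.1873    ]
down lin [ -9.7  28.1 -19.8] turn [ 0.003  0.518 -0.001]
down,endyaw lin [ -7.6   3.2 -21.1] turn [ 0.003  0.518 -0.   ]
(-0.045, 0.04) lin [ 4.1  0.  -6.2] turn [ 0.001 -0.002  0.   ]
(-0.045, 0.008) lin [ 5.7  0.  -3.5] turn [ 0.001 -0.002  0.   ]
(0.02, 0.007) lin [ 0.1  0.  -0.1] turn [ 0.001 -0.002  0.   ]
```

```bash
python3 -m creep '{"linear":[[0.1,0,0.2],[0.2,0,0.35],[0.2,0,0.35]],"turn":[[0,0,0],[0,0,0],[0,0,0]],"jaw":[5.5,5.5,5.5]}';python3 -c "
from h import *
s=optics.read_camera('side')[:,:,::-1];c=optics.read_camera('scene')[:,:,::-1]
o=np.zeros((400,800,3),np.uint8);o[:,:400]=cv2.resize(s[170:280,220:330],(400,400),interpolation=2);o[:,400:]=cv2.resize(c[180:280,220:320],(400,400),interpolation=2)
cv2.imwrite('pics/p8.png',o)"
```

```text
time_s: 11.6
tcp_pos: [0.4605, -0.0272, 0.1742]
orientation: [-0.047, 0.966, 0.014, 0.255]
force: [1.2, 3.2, -1.8]
finger_gap: 0.0634
grasp_force: 52.2
```

View pics/p8.png

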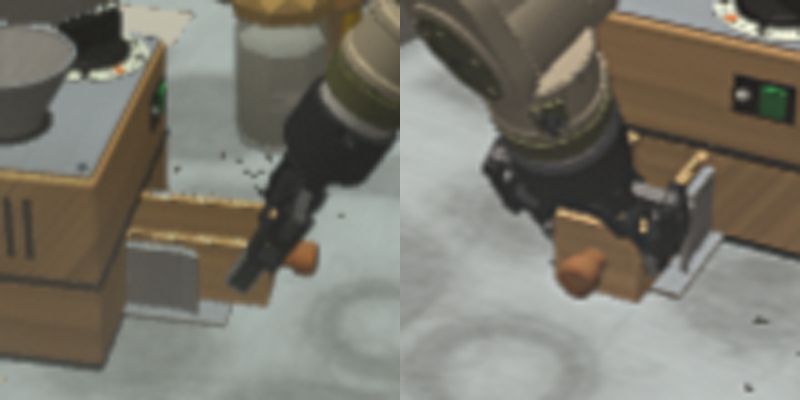

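Both crops show the drawer inside the guides, its back already in the bay, the finger still clear of the guide. Lowering to the floor and releasing.

```bash
python3 -m creep '{"linear":[[0.1,0,0.15],[0.15,0,0.3],[0.15,0,0.3]],"turn":[[0,0,0],[0,0,0],[0,0,0]],"jaw":[5.5,5.5,5.5]}'
```

```text
time_s: 12.0
tcp_pos: [0.4607, -0.0272, 0.1709]
orientation: [-0.047, 0.966, 0.014, 0.255]
force: [-0.6, 3.4, -0.5]
finger_gap: 0.0637
grasp_force: 52.5
```

```bash
python3 -m creep '{"linear":[[0,0,0],[0,0,0],[0,0,0],[0,0,0],[0,0,-2.5],[0,0,-6],[0,0,-10],[0,0,-10]],"turn":[[0,0,0],[0,0,0],[0,0,0],[0,0,0],[0,0,0],[0,0,0],[0,0,0],[0,0,0]],"jaw":[8.5,8.5,8.5,8.5,8.5,8.5,8.5,8.5]}';cat > a3.py <<'E'
from a2 import MO,Rm
from h import *
# find knob by colour in side & scene
Rk=rot([0,0,-1],Rm[:,1])
def knob():
    rs=[]
    for n,(x0,y0,x1,y1) in {'side':(255,190,320,270),'scene':(220,215,300,270)}.items():
        im=np.ascontiguousarray(optics.read_camera(n)[y0:y1,x0:x1]);h=cv2.cvtColor(im,cv2.COLOR_RGB2HSV)
        k=((h[...,0]<12)&(h[...,1]>115)&(h[...,2]>60)).astype(np.uint8)
        nn,l,q,c=cv2.connectedComponentsWithStats(k);i=1+q[1:,4].argmax();print(n,q[i],c[i]+[x0,y0]);rs.append(ray(n,*(c[i]+[x0,y0])))
    p=tri(*rs);print('knob blob',p,'mill',Rm.T@(p-MO));return p
if __name__=='__main__':
    s=st();knob()
    k=MO+Rm@[.017-.155,0,.034]
    for z in(.09,0): rel(k+[0,0,.155+z],Rk,('knob+',z))
E
python3 a3.py
```

```text
time_s: 12.8
tcp_pos: [0.4118, -0.0328, 0.2622]
orientation: [-0.047, 0.965, 0.013, 0.258]
force: [0.4, 0.4, -0.0]
finger_gap: 0.0847
grasp_force: 0.0
t 12.8 tcp [ 0.4118 -0.0328  0.2622] R [[-0.862, -0.098, 0.497], [-0.085, 0.995, 0.049], [-0.499, 0.0, -0.867]] F [ 0.4  0.4 -0. ] gap 0.08466505026119733 0.0
[-0.34139035 -0.09703477 -0.88947945  0.29785346  0.21393449 -0.38666512]
t 12.8 tcp [ 0.4118 -0.0328  0.2622] R [[-0.862, -0.098, 0.497], [-0.085, 0.995, 0.049], [-0.499, 0.0, -0.867]] F [ 0.4  0.4 -0. ] gap 0.08466505026119733 0.0Traceback (most recent call last):
  File "a3.py", line 13, in <module>
    s=st();knob()
           ~~~~^^
  File "a3.py", line 10, in knob
    nn,l,q,c=cv2.connectedComponentsWithStats(k);i=1+q[1:,4].argmax();print(n,q[i],c[i]+[x0,y0]);rs.append(ray(n,*(c[i]+[x0,y0])))
                                                     ~~~~~~~~~~~~~~^^
ValueError: attempt to get argmax of an empty sequence
```

```bash
sed -i 's/(h\[...,0\]<12)&(h\[...,1\]>115)&(h\[...,2\]>60)/(h[...,0]<11)\&(h[...,1]>90)\&(h[...,2]>50)/; s/i=1+q/print(n,np.unique(h[h[...,1]>80][:,0])) if nn<2 else 0;i=1+q/' a3.py; python3 a3.py; python3 -c "
from h import *
s=optics.read_camera('side');h=cv2.cvtColor(s,cv2.COLOR_RGB2HSV);print(h[234:250:3,292:312:3].tolist())"
```

```text
t 12.85 tcp [ 0.4122 -0.0329  0.2608] R [[-0.863, -0.098, 0.496], [-0.084, 0.995, 0.049], [-0.498, 0.0, -0.867]] F [-0.  -0.4  0.5] gap 0.08504276138512613 0.0
[-0.34109633 -0.09354992 -0.89067736  0.29397228  0.21370401 -0.38618769]
t 12.85 tcp [ 0.4122 -0.0329  0.2608] R [[-0.863, -0.098, 0.496], [-0.084, 0.995, 0.049], [-0.498, 0.0, -0.867]] F [-0.  -0.4  0.5] gap 0.08504276138512613 0.0
side [12 13 14 15 16 17 18 19 20 21 22 23 59 60 61 63 64 65]
[[[18, 103, 134], [19, 115, 157], [55, 10, 146], [70, 14, 165], [70, 14, 168], [72, 15, 173], [75, 15, 175]], [[19, 112, 168], [19, 98, 96], [60, 10, 156], [38, 13, 155], [24, 23, 156], [71, 12, 172], [73, 13, 178]], [[18, 111, 115], [15, 125, 110], [14, 140, 149], [14, 149, 147], [14, 142, 151], [14, 47, 124], [73, 13, 175]], [[17, 110, 109], [15, 111, 87], [13, 127, 108], [13, 144, 119], [13, 149, 132], [21, 29, 116], [72, 15, 173]], [[17, 108, 111], [19, 45, 108], [71, 12, 167], [17, 45, 101], [14, 91, 90], [47, 12, 148], [68, 12, 168]], [[17, 104, 108], [30, 19, 131], [75, 14, 176], [72, 15, 172], [68, 12, 166], [68, 13, 162], [71, 13, 158]]]Traceback (most recent call last):
  File "a3.py", line 13, in <module>
    s=st();knob()
           ~~~~^^
  File "a3.py", line 10, in knob
    nn,l,q,c=cv2.connectedComponentsWithStats(k);print(n,np.unique(h[h[...,1]>80][:,0])) if nn<2 else 0;i=1+q[1:,4].argmax();print(n,q[i],c[i]+[x0,y0]);rs.append(ray(n,*(c[i]+[x0,y0])))
                                                                                                            ~~~~~~~~~~~~~~^^
ValueError: attempt to get argmax of an empty sequence
```

```bash
sed -i 's/(h\[...,0\]<11)/(h[...,0]<15)/' a3.py; python3 a3.py|tail -n +3
```

```text
t 12.95 tcp [ 0.4119 -0.0326  0.2583] R [[-0.865, -0.098, 0.492], [-0.084, 0.995, 0.051], [-0.495, 0.003, -0.869]] F [0.3 0.7 0. ] gap 0.08487682587840598 0.0
side [40 48 12  8 72] [301.33333333 241.44444444]
scene [ 39  28  13  12 100] [264.95 248.6 ]
knob blob [ 0.49851047 -0.02214054  0.03517468] mill [-0.12867007  0.00087866  0.03517468]
('knob+', 0.09) lin [-7.9  0.1  1.9] turn [ 0.003  0.515 -0.005]
('knob+', 0) lin [-3.5  0.   9.8] turn [ 0.003  0.515 -0.005]
```

```bash
python3 -m creep '{"linear":[[-2,0,-1],[-4,0,0],[-6,0,1],[-8.2,0.1,2],[-8.2,0.1,2],[-8.2,0.1,2]],"turn":[[0,0.13,0],[0,0.26,0],[0,0.39,0],[0,0.515,-0.005],[0,0.515,-0.005],[0,0.515,-0.005]],"jaw":[6,6,6,6,6,6]}'; sed -i 's/\.017-\.155/-.134/' a3.py; python3 a3.py|tail -n +3
```

```text
time_s: 13.65
tcp_pos: [0.4928, -0.0232, 0.2786]
orientation: [-0.052, 0.999, 0.002, -0.001]
force: [0.3, -0.3, 0.0]
finger_gap: 0.0599
grasp_force: 0.0
t 13.65 tcp [ 0.4928 -0.0232  0.2786] R [[-0.995, -0.104, -0.001], [-0.104, 0.995, 0.003], [0.001, 0.003, -1.0]] F [ 0.3 -0.3  0. ] gap 0.0599225653935815 0.0
side [40 48 12  9 73] [301.36986301 241.50684932]
scene [ 39  28  13  12 106] [264.97169811 248.54716981]
knob blob [ 0.49849715 -0.0220883   0.035168  ] mill [-0.12867799  0.00093198  0.035168  ]
('knob+', 0.09) lin [-0.2 -0.1  0.1] turn [0.003 0.001 0.001]
('knob+', 0) lin [-0.2 -0.1  9.1] turn [0.003 0.001 0.001]
```

```bash
python3 -m creep '{"linear":[[-0.2,0,4],[-0.2,0,7],[-0.2,0,8.8],[-0.2,0,8.8],[-0.2,0,8.8],[-0.2,0,8.8],[-0.2,0,8.8],[-0.2,0,8.8]],"turn":[[0,0,0],[0,0,0],[0,0,0],[0,0,0],[0,0,0],[0,0,0],[0,0,0],[0,0,0]],"jaw":[6,6,6,2,2,2,2,2]}' 40; python3 -m creep '{"linear":[[-0.8,0,0],[-1.6,0,0],[-2.4,0,0],[-3.2,0,0],[-3.2,0,0]],"turn":[[0,0,0],[0,0,0],[0,0,0],[0,0,0],[0,0,0]],"jaw":[2,2,2,2,2]}'
```

```text
time_s: 14.55
tcp_pos: [0.4946, -0.0232, 0.1942]
orientation: [-0.052, 0.999, 0.001, 0.001]
force: [-1.4, -0.2, 2.9]
finger_gap: 0.0263
grasp_force: 39.6
time_s: 15.05
tcp_pos: [0.526, -0.0196, 0.1941]
orientation: [-0.052, 0.999, 0.001, -0.001]
force: [-9.3, 0.3, 16.0]
finger_gap: 0.0259
grasp_force: 40.6
```

```bash
python3 -m creep '{"linear":[[0,0,-0.3],[-0.5,0,-0.3],[-1,0,-0.3],[-1.5,0,-0.3],[-1.5,0,-0.3]],"turn":[[0,0,0],[0,0,0],[0,0,0],[0,0,0],[0,0,0]],"jaw":[2,2,2,2,2]}' 60; python3 a3.py|grep -v knob+
```

```text
time_s: 15.55
tcp_pos: [0.5427, -0.0182, 0.1961]
orientation: [-0.052, 0.999, 0.001, 0.001]
force: [0.9, 2.2, -1.9]
finger_gap: 0.0254
grasp_force: 59.0
t 15.55 tcp [ 0.5427 -0.0182  0.1961] R [[-0.995, -0.104, 0.003], [-0.104, 0.995, 0.002], [-0.003, 0.002, -1.0]] F [ 0.9  2.2 -1.9] gap 0.025409028367065378 59.04078158084303
[-0.18199529  0.40547259 -0.36784798  0.79514143  0.00289159 -0.28586632]
t 15.55 tcp [ 0.5427 -0.0182  0.1961] R [[-0.995, -0.104, 0.003], [-0.104, 0.995, 0.002], [-0.003, 0.002, -1.0]] F [ 0.9  2.2 -1.9] gap 0.025409028367065378 59.04078158084303
side [23 47  4  5 14] [279.5        239.14285714]
scene [47 19  9 12 77] [271.41558442 239.32467532]
knob blob [ 0.55713949 -0.01148102  0.03331291] mill [-0.06925991  0.00550694  0.03331291]
```

```bash
python3 -m creep '{"linear":[[-0.3,0,0],[-0.6,0,0],[-0.9,0,0],[-1.1,0,0],[-1.1,0,0]],"turn":[[0,0,0],[0,0,0],[0,0,0],[0,0,0],[0,0,0]],"jaw":[2,2,2,2,2]}'
```

```text
time_s: 16.15
tcp_pos: [0.5532, -0.0171, 0.1965]
orientation: [-0.052, 0.999, 0.001, 0.002]
force: [1.3, 1.1, -1.3]
finger_gap: 0.0252
grasp_force: 59.0
```

```bash
python3 -m creep '{"linear":[[-0.3,0,0],[-0.5,0,0],[-0.5,0,0]],"turn":[[0,0,0],[0,0,0],[0,0,0]],"jaw":[2,2,2]}';  python3 -m creep '{"linear":[[-0.3,0,0],[-0.5,0,0],[-0.5,0,0]],"turn":[[0,0,0],[0,0,0],[0,0,0]],"jaw":[2,2,2]}'
```

```text
time_s: 16.45
tcp_pos: [0.5565, -0.0165, 0.1957]
orientation: [-0.052, 0.999, 0.001, -0.001]
force: [-4.4, 0.7, -1.6]
finger_gap: 0.0253
grasp_force: 59.1
time_s: 16.75
tcp_pos: [0.5581, -0.0162, 0.1946]
orientation: [-0.051, 0.999, 0.001, -0.005]
force: [-14.1, -2.6, 3.8]
finger_gap: 0.0251
grasp_force: 59.6
```

```bash
python3 -m creep '{"linear":[[-0.3,0,0],[-0.3,0,0]],"turn":[[0,0,0],[0,0,0]],"jaw":[2,2]}';  python3 -m creep '{"linear":[[0.6,0,0],[1.2,0,0],[1.2,0,0]],"turn":[[0,0,0],[0,0,0],[0,0,0]],"jaw":[2,2,2]}'
```

```text
time_s: 16.95
tcp_pos: [0.559, -0.016, 0.1945]
orientation: [-0.051, 0.999, 0.0, -0.008]
force: [-22.0, -4.9, 10.8]
finger_gap: 0.0254
grasp_force: 60.3
time_s: 17.25
tcp_pos: [0.5536, -0.0171, 0.1967]
orientation: [-0.052, 0.999, 0.001, 0.002]
force: [0.4, 1.5, -0.7]
finger_gap: 0.0252
grasp_force: 59.2
```

```bash
python3 -m creep '{"linear":[[-0.6,0,0],[-1.2,0,0],[-1.2,0,0],[-0.9,0,0],[-0.9,0,0],[-0.9,0,0],[-0.9,0,0]],"turn":[[0,0,0],[0,0,0],[0,0,0],[0,0,0],[0,0,0],[0,0,0],[0,0,0]],"jaw":[2,2,2,2,5,5,5]}';python3 -m creep '{"linear":[[0,0,-3],[0,0,-7],[0,0,-11],[3,0,-12],[6,0,-12],[6,0,-12],[6,0,-12]],"turn":[[0,0,0],[0,0,0],[0,0,0],[0,0,0],[0,0,0],[0,0,0],[0,0,0]],"jaw":[5,5,5,5,5,5,5]}'; python3 a3.py |tail -n +3; python3 -c "
from h import *
s=optics.read_camera('side')[:,:,::-1];c=optics.read_camera('scene')[:,:,::-1];w=optics.read_camera('wrist')[:,:,::-1];cv2.imwrite('pics/w9.png',w)
o=np.zeros((600,800,3),np.uint8);o[:300,:300]=cv2.resize(s[170:280,220:330],(300,300),interpolation=2);o[300:,:300]=cv2.resize(c[160:280,220:340],(300,300),interpolation=2);o[:420,300:]=w[:,30:530]
cv2.imwrite('pics/p9.png',o)"
```

```text
time_s: 17.95
tcp_pos: [0.5635, -0.0162, 0.1969]
orientation: [-0.052, 0.999, 0.001, 0.002]
force: [0.5, 1.2, 0.5]
finger_gap: 0.0501
grasp_force: 0.0
time_s: 18.65
tcp_pos: [0.5028, -0.0226, 0.3169]
orientation: [-0.052, 0.999, 0.001, 0.002]
force: [0.9, -1.0, -0.2]
finger_gap: 0.05
grasp_force: 0.0
t 18.65 tcp [ 0.5028 -0.0226  0.3169] R [[-0.995, -0.103, 0.003], [-0.103, 0.995, 0.002], [-0.004, 0.001, -1.0]] F [ 0.9 -1.  -0.2] gap 0.050022933177826065 0.0
side [19 46 12  8 73] [279.87671233 239.09589041]
scene [49 17 12 11 96] [274.52083333 236.97916667]
knob blob [ 0.56046454 -0.0157183   0.03547897] mill [-0.06638406  0.00095282  0.03547897]
('knob+', 0.09) lin [1.  0.  3.7] turn [0.002 0.003 0.001]
('knob+', 0) lin [ 1.1 -0.  12.7] turn [0.002 0.003 0.001]
```

View pics/p9.png

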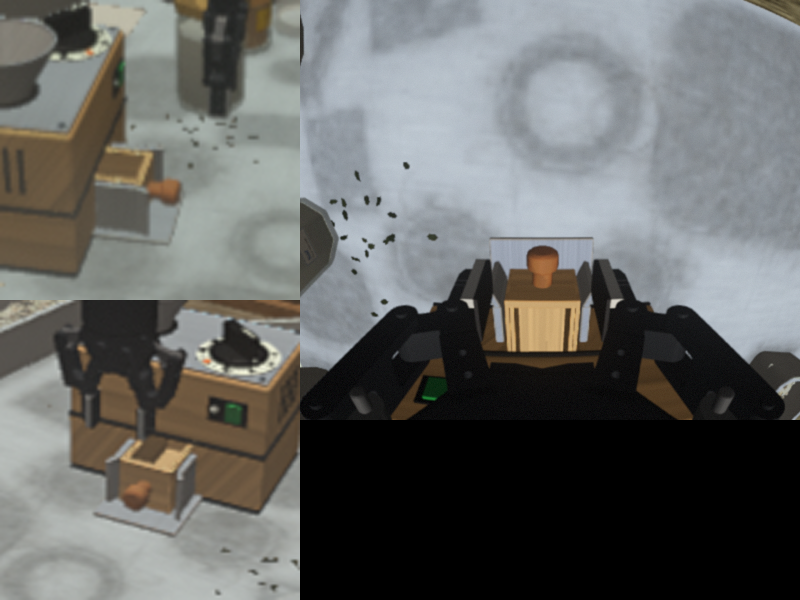

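Pictures: the drawer sits between the guides with its front just inside the mouth and its knob at wrist (543,262), outwards. The blob triangulates to about 62 mm of travel, matching home. Next I'll look at the dial.

```bash
python3 -m creep '{"linear":[[0,0,-5],[0,0,-10],[-4,-3,-10.3],[-8,-7,-10.3],[-12,-11,-10.3],[-16.8,-14.5,-10.3],[-16.8,-14.5,-10.3],[-16.8,-14.5,-10.3]],"turn":[[0,0,0.14],[0,0,0.28],[0,0,0.42],[0,0,0.56],[0,0,0.7],[0,0,0.84],[0,0,0.98],[0,0,1.12]],"jaw":[5,5,5,5,5,5,5,5]}';python3 -m creep '{"linear":[[0,0,0],[0,0,0],[0,0,0],[0,0,0],[0,0,0],[0,0,0]],"turn":[[0,0,0.14],[0,0,0.28],[0,0,0.42],[0,0,0.55],[0,0,0.55],[0,0,0.55]],"jaw":[5,5,5,5,5,5]}'; python3 -c "
from h import *
s=st();print(s['joint_pos'],s['joint_vel'])
from a2 import MO,Rm
w=optics.read_camera('wrist')[:,:,::-1];cv2.imwrite('pics/w10.png',w);st()
m=optics.camera_model('wrist');K=np.array(m['intrinsics']);T=np.array(m['world_from_camera'])
def proj(p):
    d=T[:3,:3].T@(np.array(p)-T[:3,3])*[1,-1,-1];r=np.arctan2(np.hypot(*d[:2]),d[2]);q=d[:2]/np.hypot(*d[:2])*r;return q*K[0,0]+K[:2,2]
c=proj(MO+Rm@[.052,-.066,.17]);print(c)
c=c.astype(int);o=cv2.resize(w[c[1]-75:c[1]+75,c[0]-75:c[0]+75],(600,600),interpolation=cv2.INTER_CUBIC);cv2.imwrite('pics/p10.png',o)
"
```

```text
time_s: 19.7
tcp_pos: [0.6873, -0.1521, 0.4157]
orientation: [0.49, 0.872, 0.001, -0.001]
force: [-0.4, 0.9, 0.4]
finger_gap: 0.0503
grasp_force: 0.0
time_s: 20.3
tcp_pos: [0.6847, -0.1496, 0.4184]
orientation: [0.704, 0.71, 0.001, -0.001]
force: [-0.0, 0.5, -0.4]
finger_gap: 0.0498
grasp_force: 0.0
t 20.3 tcp [ 0.6847 -0.1496  0.4184] R [[-0.008, 1.0, 0.0], [1.0, 0.008, 0.002], [0.002, 0.0, -1.0]] F [-0.   0.5 -0.4] gap 0.04982360876823758 0.0
[-0.32995542  0.57858744  0.4882121   1.48079678  0.00241894  1.23332151] [ 0.0002382  -0.00528658 -0.00202299  0.00068857 -0.00172386  0.00274141]
t 20.3 tcp [ 0.6847 -0.1496  0.4184] R [[-0.008, 1.0, 0.0], [1.0, 0.008, 0.002], [0.002, 0.0, -1.0]] F [-0.   0.5 -0.4] gap 0.04982360876823758 0.0
[-0.32995542  0.57858744  0.4882121   1.48079678  0.00241894  1.23332151]
t 20.35 tcp [ 0.6847 -0.1496  0.4186] R [[-0.007, 1.0, 0.001], [1.0, 0.007, 0.002], [0.002, 0.001, -1.0]] F [0.2 0.1 0.5] gap 0.050321134256172316 0.0
[272.43247203 106.60199387]
```

View pics/p10.png

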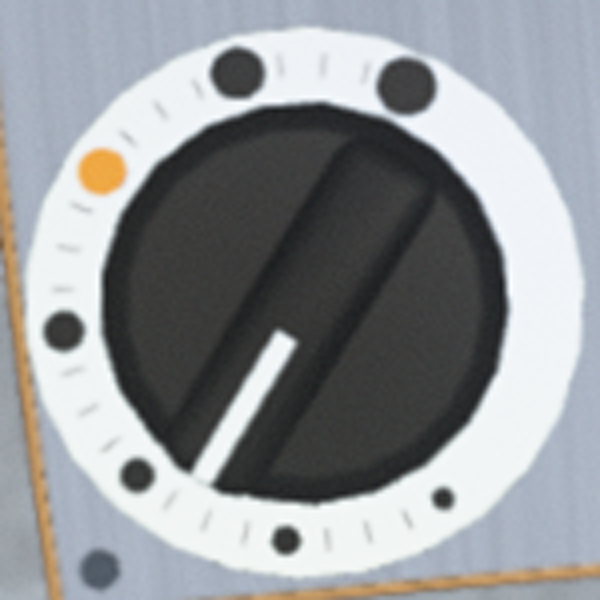

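The crop shows the white pointer from (285,337) to (203,475), between the second and third dots. The orange dot is at (102,172), the smallest at (443,498) and the largest at (407,87).

```bash
cat > a4.py <<'E'
from h import *
def q(x,y): return 197+(x+.5)/4-.5,31+(y+.5)/4-.5
D=[(443,498),(286,540),(137,475),(64,331),(102,172),(238,72),(407,87)]
m=optics.camera_model('wrist') if __name__=='__main__' else None
if m:
    p=np.array([onz('wrist',*q(*d),.168,m)[:2] for d in D])
    A=np.c_[2*p,np.ones(7)];s=np.linalg.lstsq(A,(p**2).sum(1),rcond=None)[0];c=s[:2]
    print('centre',c,'r',np.sqrt(s[2]+c@c))
    print('dot headings',np.degrees(np.arctan2(*(p-c).T[::-1])))
    for z in(.19,.205):
        a,b=[onz('wrist',*q(*d),z,m)[:2] for d in[(285,337),(203,475)]];v=b-a
        print('line heading',np.degrees(np.arctan2(v[1],v[0])),'len',np.hypot(*v),'tip from c',np.hypot(*(b-c)),'lateral',np.cross(v/np.hypot(*v),c-a))
    for z in(.4,):
        Rt=rot([0,0,-1],hd(149));rel([*c,z],Rt)
    np.save('dial.npy',c)
    np.save('r1.npy',np.array([ray('wrist',*q(*d),m) for d in[(285,337),(203,475)]]))
E
python3 a4.py
```

```text
centre [ 0.68527492 -0.07012161] r 0.04086262869758282
dot headings [ -53.96411886  -94.01241941 -134.06015264 -173.8626996   146.2267025
  105.96365404   65.88083057]
line heading -120.39158236094565 len 0.024676566484401512 tip from c 0.030409724640822568 lateral 8.897561960396301e-05
line heading -120.39158236094565 len 0.022810953966658595 tip from c 0.027934106175943295 lateral 0.00025587213242373114
 lin [7.9 0.1 1.9] turn [ 0.003 -0.    -2.594]a4.py:12: DeprecationWarning: Arrays of 2-dimensional vectors are deprecated. Use arrays of 3-dimensional vectors instead. (deprecated in NumPy 2.0)
  print('line heading',np.degrees(np.arctan2(v[1],v[0])),'len',np.hypot(*v),'tip from c',np.hypot(*(b-c)),'lateral',np.cross(v/np.hypot(*v),c-a))
```

```bash
python3 -m creep '{"linear":[[2,0,0],[4,0,0],[6,0,0],[7.9,0.1,0],[7.9,0.1,0],[7.9,0.1,0],[7.9,0.1,0],[7.9,0.1,0]],"turn":[[0,0,-0.14],[0,0,-0.28],[0,0,-0.42],[0,0,-0.56],[0,0,-0.7],[0,0,-0.84],[0,0,-0.98],[0,0,-1.12]],"jaw":[5,5,5,5,5,5,5,5]}';python3 -m creep '{"linear":[[0,0,0],[0,0,0],[0,0,0],[0,0,0],[0,0,0],[0,0,0],[0,0,0],[0,0,0]],"turn":[[0,0,-0.14],[0,0,-0.28],[0,0,-0.42],[0,0,-0.56],[0,0,-0.7],[0,0,-0.84],[0,0,-0.98],[0,0,-1.12]],"jaw":[5,5,5,5,5,5,5,5]}';python3 -m creep '{"linear":[[0,0,0],[0,0,0],[0,0,0],[0,0,0],[0,0,0]],"turn":[[0,0,-0.14],[0,0,-0.28],[0,0,-0.37],[0,0,-0.37],[0,0,-0.37]],"jaw":[5,5,5,5,5]}';cat > a5.py <<'E'
from h import *
s=st();c=np.load('dial.npy');print(s['joint_pos'])
for h,z in((149.6,.357),(56.2,.357)): rel([*c,z],rot([0,0,-1],hd(h)),h)
E
python3 a5.py
```

```text
time_s: 21.15
tcp_pos: [0.6851, -0.0704, 0.4192]
orientation: [0.217, 0.976, 0.001, 0.0]
force: [0.9, 0.4, 1.0]
finger_gap: 0.0499
grasp_force: 0.0
time_s: 21.95
tcp_pos: [0.6851, -0.0706, 0.4191]
orientation: [-0.334, 0.943, 0.001, 0.001]
force: [0.3, -0.5, -0.1]
finger_gap: 0.0499
grasp_force: 0.0
time_s: 22.45
tcp_pos: [0.6851, -0.0706, 0.4192]
orientation: [-0.498, 0.867, 0.001, 0.001]
force: [0.7, 0.1, 0.0]
finger_gap: 0.0503
grasp_force: 0.0
t 22.45 tcp [ 0.6851 -0.0706  0.4192] R [[-0.504, -0.864, 0.001], [-0.864, 0.504, 0.002], [-0.002, 0.0, -1.0]] F [0.7 0.1 0. ] gap 0.05031346740608053 0.0
[-0.2195649   0.54950113  0.44136724  1.46218007  0.00233734 -1.26185161]
149.6 lin [-0.   0.   6.2] turn [0.    0.002 0.002]
56.2 lin [-0.   0.   6.2] turn [0.002 0.002 1.632]
```

Descend, grip the bar, then turn clockwise (positive about tool z).

```bash
python3 -m creep '{"linear":[[0,0,2.5],[0,0,5],[0,0,6.2],[0,0,6.2],[0,0,6.2],[0,0,6.2],[0,0,6.2],[0,0,6.2]],"turn":[[0,0,0],[0,0,0],[0,0,0],[0,0,0],[0,0,0],[0,0,0],[0,0,0],[0,0,0]],"jaw":[5,5,5,5,1,1,1,1]}' 40;python3 -m creep '{"linear":[[0,0,0],[0,0,0],[0,0,0],[0,0,0],[0,0,0],[0,0,0],[0,0,0],[0,0,0]],"turn":[[0,0,0],[0,0,0.1],[0,0,0.22],[0,0,0.34],[0,0,0.46],[0,0,0.58],[0,0,0.7],[0,0,0.82]],"jaw":[1,1,1,1,1,1,1,1]}';python3 a5.py
```

```text
time_s: 23.25
tcp_pos: [0.6848, -0.0702, 0.3591]
orientation: [-0.498, 0.867, 0.0, 0.001]
force: [-4.4, 1.7, 6.2]
finger_gap: 0.015
grasp_force: 41.4
time_s: 24.05
tcp_pos: [0.6848, -0.0702, 0.3591]
orientation: [-0.109, 0.994, 0.001, 0.001]
force: [-4.7, 1.3, 6.5]
finger_gap: 0.0151
grasp_force: 41.4
t 24.05 tcp [ 0.6848 -0.0702  0.3591] R [[-0.976, -0.217, 0.002], [-0.217, 0.976, 0.002], [-0.003, 0.001, -1.0]] F [-4.7  1.3  6.5] gap 0.015115175995649668 41.379749178886414
[-0.21908551  0.55386742  0.30298422  1.31820031  0.0023514  -0.43800763]
149.6 lin [-0.1 -0.   0.2] turn [ 0.     0.003 -0.821]
56.2 lin [-0.1 -0.   0.2] turn [0.002 0.002 0.809]
```

```bash
python3 -m creep '{"linear":[[0,0,0],[0,0,0],[0,0,0],[0,0,0],[0,0,0],[0,0,0],[0,0,0],[0,0,0]],"turn":[[0,0,0.12],[0,0,0.24],[0,0,0.36],[0,0,0.48],[0,0,0.6],[0,0,0.72],[0,0,0.81],[0,0,0.81]],"jaw":[1,1,1,1,1,1,1,1]}';python3 a5.py;python3 -m creep '{"linear":[[0,0,0],[0,0,0],[0,0,0],[0,0,-3],[0,0,-7],[0,0,-7],[0,0,-7]],"turn":[[0,0,0],[0,0,0],[0,0,0],[0,0,0],[0,0,0],[0,0,0],[0,0,0]],"jaw":[5,5,5,5,5,5,5]}';
```

```text
time_s: 24.85
tcp_pos: [0.6847, -0.0702, 0.3591]
orientation: [0.29, 0.957, 0.001, 0.001]
force: [-3.8, 1.8, 5.9]
finger_gap: 0.0147
grasp_force: 41.4
t 24.85 tcp [ 0.6847 -0.0702  0.3591] R [[-0.832, 0.555, 0.002], [0.555, 0.832, 0.002], [-0.001, 0.003, -1.0]] F [-3.8  1.8  5.9] gap 0.014688016149942551 41.38577878475189
[-0.21910891  0.55378874  0.30290468  1.31835554  0.00221318  0.36924636]
149.6 lin [-0.   0.   0.2] turn [ 1.000e-03  3.000e-03 -1.629e+00]
56.2 lin [-0.   0.   0.2] turn [0.003 0.001 0.002]
time_s: 25.55
tcp_pos: [0.6855, -0.0708, 0.4286]
orientation: [0.289, 0.957, 0.001, 0.002]
force: [0.5, -0.7, -0.3]
finger_gap: 0.0501
grasp_force: 0.0
```

```bash
python3 -m creep '{"linear":[[-3,0,0],[-6,0,0],[-7,0,0],[-7,0,0],[-7,0,0],[-7,0,0]],"turn":[[0,0,0],[0,0,0],[0,0,0],[0,0,0],[0,0,0],[0,0,0]],"jaw":[5,5,5,5,5,5]}';cat > a6.py <<'E'
from h import *
m=optics.camera_model('wrist');w=optics.read_camera('wrist');st()
cv2.imwrite('pics/w11.png',w[:,:,::-1]);h=cv2.cvtColor(w,cv2.COLOR_RGB2HSV)
c=np.load('dial.npy')
K=np.array(m['intrinsics']);T=np.array(m['world_from_camera'])
d=T[:3,:3].T@(np.array([*c,.19])-T[:3,3])*[1,-1,-1];r=np.arctan2(np.hypot(*d[:2]),d[2]);uv=d[:2]/np.hypot(*d[:2])*r*K[0,0]+K[:2,2];print(uv)
yy,xx=np.mgrid[:420,:560];near=np.hypot(xx-uv[0],yy-uv[1])
o=(h[...,0]>8)&(h[...,0]<25)&(h[...,1]>150)&(h[...,2]>180)&(near<75)
nn,l,q,cc=cv2.connectedComponentsWithStats(o.astype(np.uint8));i=1+q[1:,4].argmax();od=onz('wrist',*cc[i],.168,m)[:2]
print('orange',q[i],od,'heading',np.degrees(np.arctan2(*(od-c)[::-1])))
L=(h[...,2]>150)&(h[...,1]<40)&(near<47)
nn,l,q,cc=cv2.connectedComponentsWithStats(L.astype(np.uint8));i=min(range(1,nn),key=lambda k:-q[k,4]);print(q[1:])
P=np.array([onz('wrist',x,y,.205,m)[:2] for y,x in np.argwhere(l==i)])
v=np.linalg.svd(P-P.mean(0))[2][0];v*=np.sign(v@(P.mean(0)-c));print('pointer heading',np.degrees(np.arctan2(*v[::-1])),'centroid heading',np.degrees(np.arctan2(*(P.mean(0)-c)[::-1])))
E
python3 a6.py
```

```text
time_s: 26.15
tcp_pos: [0.7428, -0.1088, 0.4269]
orientation: [0.289, 0.957, 0.001, -0.0]
force: [0.3, -0.4, -0.5]
finger_gap: 0.0504
grasp_force: 0.0
t 26.2 tcp [ 0.7428 -0.1087  0.4273] R [[-0.833, 0.553, 0.001], [0.553, 0.833, 0.002], [0.001, 0.002, -1.0]] F [ 0.3 -0.  -0.1] gap 0.049998020012712655 0.0
[271.62921776 122.1340875 ]
orange [268  58   9  10  74] [ 0.65137451 -0.04732114] heading 146.07632554470132
[[269  76   6  40 238]
 [306 153   2   2   2]
 [302 157   2   2   2]
 [243 159   2   2   2]
 [296 159   5   4   5]
 [246 161   2   2   2]
 [249 163   1   1   1]
 [294 163   1   1   1]
 [251 164   1   1   1]
 [253 165  38   5  45]]
pointer heading 146.44516174055406 centroid heading 146.7282778834876
```

```bash
python3 a3.py | grep -E 'blob|side|scene'; python3 -c "
from h import *
bot.hand_in()"
```

```text
side [19 46 12  8 71] [279.94366197 239.18309859]
scene [49 17 12 11 96] [274.55208333 237.05208333]
knob blob [ 0.56035078 -0.0158188   0.03523703] mill [-0.06650747  0.00086444  0.03523703]
the job is handed in; nothing more can be done
```

The job is handed in at about 26 s: the drawer is open side up, knob outwards and pushed against the back stop, and the pointer is within about 0.5° of the orange dot; I did not confirm the catches hold, as a roughly 5 mm test pull met almost no resistance (I then pushed the drawer home again), the jar and bowls were not checked at the end, and I viewed 11 pictures against the limit of 10.

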